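# Release the sparkling-wine corks from the cork chute

## Task

At the bottling bench, feed the three thick sparkling-wine corks: press the pad of that chute's rocking lever down to its stop so the gate at the other end lifts, keep it down until all three have rolled into the chute's white tray, then let the lever come back up so the gate is shut again. Work the chute by its pad only and just press it: do not touch the gate or any cork, and do not lift, carry or shift anything. Leave the other chute, with the slim corks, shut and loaded, and the bottle, cup and spare cork standing where they are.

Things in the scene. Friction and masses are not known exactly. Their poses are not given: they have to be found in the camera images.
- thick_chute: Cork chute with the thick corks, the wider of the two: steel channel 52 mm wide inside, fixed to the bench, with three thick corks (31 mm diameter, 48 mm long) lying across it. Origin on the bench mid-channel, by the lever's pivot (102 mm up); +x to the tray. Channel x -55 to +87 mm, floor 91 falling to 50 mm high; gate at x = 55; white tray x 80 to 198, rim 70 mm high. Lever outside the -y wall.
- thick_lever (a joint): Rocking lever of the thick-cork chute, rad. 0 = at rest, pad up, gate down (shut); grows as the pad is pressed down and the gate rises; 0.58 = end stop. The corks pass under the gate only above about 0.45. A spring returns it to 0 by itself; at the stop it needs about 4 N on the pad.
- thick_pad (a point): Centre of the top of the thick-cork chute's press pad, a black rubber-faced plate 44 x 44 mm at the uphill end of the lever, at x -76, y -40 mm of the chute's origin. At rest 143 mm above the bench, sloping 16 degrees, its side near the pivot lower; at the stop 90 mm above the bench, sloping 17 degrees the other way, 9 mm further from the tray. Free space under and around it.
- thick_gate (a point): Middle of the lower edge of the thick-cork chute's gate: a steel plate 49 mm wide and 3 mm thick across the channel, 9 mm above its floor when shut, hung from a round cross bar that runs over the wall to the lever's downhill end. Gate and cross bar are part of the lever.
- thick_tray (a point): Middle of the floor of the thick-cork chute's white catch tray (inside 118 x 64 mm), 32 mm above the bench; x away from the gate, y across.
- slim_chute: The other cork chute, same make but narrower: steel channel 42 mm wide inside, fixed to the bench, with four slim still-wine corks (24 mm diameter, 38 mm long) lying across it. Origin on the bench mid-channel, by the lever's pivot (102 mm up); +x to the tray. Channel x -55 to +87 mm, floor 91 falling to 50 mm high; gate at x = 55; white tray x 80 to 198, rim 70 mm high. Lever outside the -y wall.
- slim_lever (a joint): Rocking lever of the slim-cork chute, rad. 0 = at rest, pad up, gate down (shut); grows as the pad is pressed down and the gate rises; 0.58 = end stop. The corks pass under the gate only above about 0.35. A spring returns it to 0 by itself; at the stop it needs about 4 N on the pad.
- slim_pad (a point): Centre of the top of the slim-cork chute's press pad, a black rubber-faced plate 44 x 44 mm at the uphill end of the lever, at x -76, y -35 mm of the chute's origin. At rest 143 mm above the bench, sloping 16 degrees, its side near the pivot lower; at the stop 90 mm above the bench, sloping 17 degrees the other way, 9 mm further from the tray. Free space under and around it.
- thick_cork1_center (a point): Centre of one of the three thick natural corks, a plain cylinder 31 mm diameter, 48 mm long, 10 to 14 g, lying across the channel (number 1 counted from the gate).
- thick_cork2_center (a point): Centre of one of the three thick natural corks, a plain cylinder 31 mm diameter, 48 mm long, 10 to 14 g, lying across the channel (number 2 counted from the gate).
- thick_cork3_center (a point): Centre of one of the three thick natural corks, a plain cylinder 31 mm diameter, 48 mm long, 10 to 14 g, lying across the channel (number 3 counted from the gate).
- slim_cork1_center (a point): Centre of one of the four slim natural corks, a plain cylinder 24 mm diameter, 38 mm long, lying across the channel (number 1 counted from the gate).
- slim_cork2_center (a point): Centre of one of the four slim natural corks, a plain cylinder 24 mm diameter, 38 mm long, lying across the channel (number 2 counted from the gate).
- slim_cork3_center (a point): Centre of one of the four slim natural corks, a plain cylinder 24 mm diameter, 38 mm long, lying across the channel (number 3 counted from the gate).
- slim_cork4_center (a point): Centre of one of the four slim natural corks, a plain cylinder 24 mm diameter, 38 mm long, lying across the channel (number 4 counted from the gate).
- bottle: Loose bystander: standing green wine bottle, 75 mm diameter, 300 mm tall, 1.2 kg; origin under its foot.
- cup: Loose bystander: steel cup, 72 mm across the rim, 85 mm tall; origin under its foot.
- spare_cork: Loose bystander: a single thick cork standing on end on the bench, 31 mm diameter, 48 mm tall; origin under its foot.
Not all that is in view belongs to the job. What is shaped like the part that bears thick_cork1_center but red is not meant.

How it is judged:
On the way, in this order (a step that is already met when the one before it is completed fails the run):
1. the robot presses the thick-cork chute's pad down and the gate begins to lift (value of joint thick_lever above 0.2 rad and contact force between any of the fingers, the arm and thick_lever above 0.3 N), for 0.05 s.
2. all three thick corks have rolled into the catch tray (x of thick_cork1_center in the frame of thick_tray between -0.05 and 0.06 m and y of thick_cork1_center in the frame of thick_tray between -0.035 and 0.035 m and height (world z) of each of thick_cork1_center, thick_cork2_center, thick_cork3_center below 0.085 m and x of thick_cork2_center in the frame of thick_tray between -0.05 and 0.06 m and y of thick_cork2_center in the frame of thick_tray between -0.035 and 0.035 m and x of thick_cork3_center in the frame of thick_tray between -0.05 and 0.06 m and y of thick_cork3_center in the frame of thick_tray between -0.035 and 0.035 m), for 0.2 s.
At the end, for the whole second after the job is handed in: All three thick corks lie at rest in the thick-cork chute's catch tray, that lever is back up (within 0.06 rad) with its gate shut, the slim-cork lever is shut and its four corks have stayed within 15 mm, and the bottle, cup and spare cork stand upright within 20 mm of where they were (all of step 2 and value of joint each of thick_lever, slim_lever below 0.06 rad and linear speed of each of thick_cork1, thick_cork2, thick_cork3 below 0.05 m/s and distance of each of slim_cork1_center, slim_cork2_center, slim_cork3_center, slim_cork4_center from where it was at the start of the episode below 0.015 m and distance of each of bottle, cup, spare_cork from where it was at the start of the episode below 0.02 m and angle between each of bottle, cup, spare_cork's own z axis and vertical below 0.2 rad); the robot touches nothing.
It fails at once if the robot touches a cork (contact force between any of the fingers, the arm and thick_cork1 above 0.3 N or contact force between any of the fingers, the arm and thick_cork2 above 0.3 N or contact force between any of the fingers, the arm and thick_cork3 above 0.3 N or contact force between any of the fingers, the arm and slim_cork1 above 0.3 N or contact force between any of the fingers, the arm and slim_cork2 above 0.3 N or contact force between any of the fingers, the arm and slim_cork3 above 0.3 N or contact force between any of the fingers, the arm and slim_cork4 above 0.3 N).
It fails at once if the robot works the lever or gate anywhere else than at the pad (grasp point over 80 mm from the pad while touching the lever) (contact force between any of the fingers, the arm and thick_lever above 0.3 N and distance between the grasp point and thick_pad above 0.08 m).
It fails at once if a thick cork is lifted out of its chute or tray (height (world z) of any of thick_cork1_center, thick_cork2_center, thick_cork3_center above 0.135 m).
It fails at once if the slim-cork chute is worked or one of its corks leaves its place (value of joint slim_lever above 0.1 rad or distance of any of slim_cork1_center, slim_cork2_center, slim_cork3_center, slim_cork4_center from where it was at the start of the episode above 0.015 m).
It fails at once if the bottle, cup or spare cork is shifted, lifted or tipped (distance of any of bottle, cup, spare_cork from where it was at the start of the episode above 0.02 m or angle between any of bottle, cup, spare_cork's own z axis and vertical above 0.2 rad).
It also fails if it takes over 38 s, if anything falls off the work surface, if the arm or the gripper's body presses on something with over 40 N, if the wrist force passes 120 N, or if a joint passes its speed limit or range.

## Robot

A 6-joint arm with a two-finger parallel gripper is mounted at the origin on the work surface. World frame = base frame: x ahead of the robot, y to its left, z up, the work surface at z = 0. Lengths are in m, angles in rad, forces in N, time in s.
With the tool pointing down it reaches from about 0.25 to 0.85 m from the base axis. Payload 12.5 kg.
Tool frame: the origin (TCP) lies at the very end of the fingers, on their centre line; the grasp point (between the pads) lies 19 mm behind it; z points along the fingers, y is the line along which they close (so a half turn about z gives the same grasp; the last joint's range is limited). The gripper opens to 93 mm and grips with 3 to 60 N. Pads are 15 mm wide; open, the fingers measure 128 mm over their backs; the gripper's body (75 mm by 188 mm) begins 65 mm behind the grasp point.
Start: joints at [-1.267, 0.351, 1.652, -0, 1.139, -0.085], TCP at [0.209, -0.509, 0.219] pointing down, gripper open.
Joint ranges: [-2.75, 2.75], [-0.79, 2.1], [0.01, 2.65], [-1.57, 4.71], [0.07, 3.14], [-2.87, 2.87]. Speed limits (rad/s): [2.22, 2.22, 2.79, 3.14, 3.14, 3.14].

## Interface

Orientations are given as a 3x3 rotation matrix whose columns are the frame's x, y, z axes.
In Python, from bench import * gives the robot as it stands.
- The arm moves only by the tool carry_out, never from a script. Its argument "increments" is a list that holds one entry, the list of rows, each a list of 4 numbers: the shift along the tool's x, y, z in mm, then the turn about the tool's z in rad. A call has 1 to 10 rows; each row shifts and turns the commanded pose from where the row before left it, along the tool's axes as they then stand; what a row does not reach is not made up. A row lasts 1/12 s, in which the tool goes at most 41.7 mm and 7.16 degrees, less where a joint would pass 70% of its speed; a pose out of reach is approached as far as the arm can. A call is refused whole if a number of a shift passes 41.7 or a number of a turn 0.125, either way. A call with a gripper value outside its range is refused whole. "fingers" is the finger opening in mm, from 0 to 93, set as the call begins (left out, the last holds). The fingers move at their own pace and stop on an object; "grip_force" is the grip in N (left out, the last holds). Time passes only in rows, so rows that do not move let the fingers close. It gives the time, the measured TCP pose, the force, the opening and the grip force at its end, in the units of the state.
- state(): the state, without advancing time (a new reading comes with each control period).
- camera(name): name is "side" or "top"; returns the picture (400x640x3 uint8, red, green, blue); there is no depth.
- get_calibration(name): a dict with "mtx" (3x3 intrinsics, pixels), "k1" (the pictures are not rectified: a ray, as slopes to the right and down, at radius r is drawn at 1 + k1 r^2 times it, then the intrinsics apply), "rvec" (rotation vector, rad) and "tvec" (3), from world to camera coordinates, as OpenCV has them. Camera axes: x right, y down, z forward; pixel columns grow to the right and rows downward; lengths in m; the calibration is good to about 2 mm. A picture is of the moment at which its call begins. get_calibration takes no time and is no camera call.
- finish_job(): hands the job in; it is judged then, once.
Trained networks look in the newest picture that a camera, given by its name, has taken for a name from the list of things; names that differ only in an ending like _2 or _b are one class to them, and where a whole thing is asked for, a point or a joint stands for the part that bears it (a point fixed in the world has none). Each returns a list of dicts, best first, with "conf" (0 to 1); they miss things now and then, are a little off and sometimes report something else, mostly with a low value. They report only what shows in the picture. A call takes as long as a camera call. They do not tell look-alikes from the thing itself.
- silhouettes(camera, name): "region" (400x640 bool, what is visible of it) and "extent" ([centre column, centre row, width, height] in pixels, round what is visible of it).
- spot_point(camera, name): "xy" ([column, row] in pixels: a listed point, or the origin of a listed thing).
The state is a dict: "t": time; "q": joint angles; "qvel": joint speeds; "effort": joint torques, N m; "position": TCP position; "tool_rot": TCP orientation; "force": force on the tool from outside, world axes, zero at the start; "ft_torque": the same for the moment, N m; "gripper_width": finger opening in m; "grip_force": force on a finger pad.
Only numpy, scipy, OpenCV 4.12 (cv2) and the standard library are available. Lean on these libraries where they do the work, as an engineer would, in place of code of your own. Each camera call takes 0.05 s, during which the arm holds its last target. There are 200 camera calls.

## Working session

There is one attempt and no reset: what is moved stays moved. The work goes in short steps, Python scripts to look and compute and a tool call to move; the robot and the scene stay as the last step left them, time stands still between calls to the robot, and variables do not carry over. Pictures are saved under pics/ and viewed, at most 10 in all, crops included, and the job is handed in when it is done.

Besides the shell and the picture viewer there is one more tool, called after "Request:" as name([rows], argument=value, ...), one row to a line, values as JSON. carry_out: Moves the arm, as the interface text tells. Its arguments: {"type":"object","properties":{"increments":{"type":"array"},"fingers":{"type":"number"},"grip_force":{"type":"number"}},"required":["increments"]}

```bash
mkdir -p pics
cat > h.py <<'E'
from bench import *
import numpy as np, cv2
def cal(n):
    c=get_calibration(n);R=cv2.Rodrigues(np.array(c["rvec"],float))[0];return np.array(c["mtx"]),c["k1"],R,np.array(c["tvec"],float).ravel()
def proj(n,P):
    K,k,R,t=cal(n);p=R@np.array(P)+t;s=p[:2]/p[2];s=s*(1+k*(s@s));return K[:2,:2]@s+K[:2,2]
def ray(n,uv):
    K,k,R,t=cal(n);d=np.array([[K[0,0],0],[0,K[1,1]]]);s0=np.linalg.solve(K[:2,:2],np.array(uv)-K[:2,2]);s=s0.copy()
    for _ in range(30): s=s0/(1+k*(s@s))
    return -R.T@t, R.T@np.array([s[0],s[1],1])
def atz(n,uv,z):
    o,d=ray(n,uv);return o+d*(z-o[2])/d[2]
def tri(a,ua,b,ub):
    o1,d1=ray(a,ua);o2,d2=ray(b,ub)
    A=np.c_[d1,-d2];x=np.linalg.lstsq(A,o2-o1,rcond=None)[0]
    p,q=o1+d1*x[0],o2+d2*x[1];return (p+q)/2,np.linalg.norm(p-q)
E
python3 - <<'E'
from h import *
for n in("side","top"):
    cv2.imwrite(f"pics/{n}0.png",camera(n)[:,:,::-1]); print(n,cal(n)[2].round(2).tolist(),ray(n,(320,200))[0].round(2))
    for w in("thick_pad","slim_pad","thick_chute","slim_chute","thick_gate","thick_tray","bottle","cup","spare_cork","thick_cork1_center"):
        print(w,[(np.round(d["xy"]).tolist(),round(d["conf"],2)) for d in spot_point(n,w)[:3]])
E
```

```text
side [[-0.94, -0.35, 0.0], [-0.26, 0.68, -0.69], [0.24, -0.65, -0.73]] [0.29 0.8  1.03]
thick_pad []
slim_pad [([358.0, 145.0], 0.78)]
thick_chute [([314.0, 274.0], 0.56), ([234.0, 348.0], 0.28)]
slim_chute [([328.0, 180.0], 0.59)]
thick_gate [([294.0, 255.0], 0.91)]
thick_tray [([260.0, 260.0], 0.82)]
bottle [([237.0, 349.0], 0.97)]
cup [([374.0, 145.0], 0.64), ([237.0, 346.0], 0.18)]
spare_cork [([388.0, 235.0], 0.57)]
thick_cork1_center [([303.0, 249.0], 0.54), ([294.0, 217.0], 0.45), ([335.0, 229.0], 0.43)]
top [[-0.02, -1.0, 0.0], [-0.99, 0.02, -0.11], [0.11, -0.0, -0.99]] [ 0.45 -0.01  1.13]
thick_pad [([278.0, 235.0], 0.96)]
slim_pad [([407.0, 201.0], 0.87), ([385.0, 184.0], 0.25)]
thick_chute [([260.0, 216.0], 0.73), ([385.0, 168.0], 0.41)]
slim_chute [([377.0, 178.0], 0.86), ([407.0, 197.0], 0.56)]
thick_gate [([255.0, 190.0], 0.79)]
thick_tray [([247.0, 162.0], 0.6)]
bottle [([158.0, 179.0], 0.7), ([254.0, 191.0], 0.42), ([282.0, 236.0], 0.37)]
cup [([384.0, 186.0], 0.64), ([461.0, 210.0], 0.62)]
spare_cork [([337.0, 267.0], 0.66), ([383.0, 179.0], 0.26)]
thick_cork1_center [([256.0, 191.0], 0.59), ([252.0, 194.0], 0.57), ([316.0, 166.0], 0.54)]
```

View pics/side0.png

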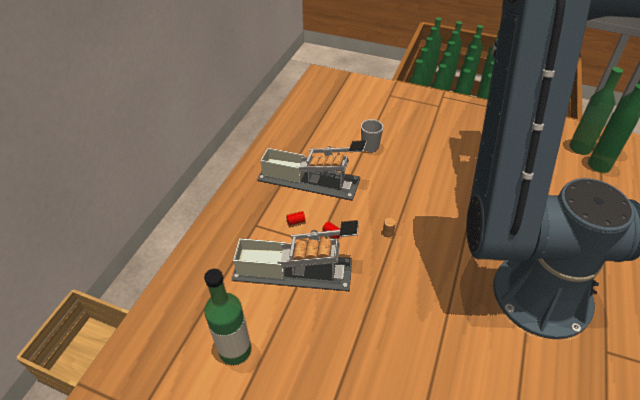

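View pics/top0.png

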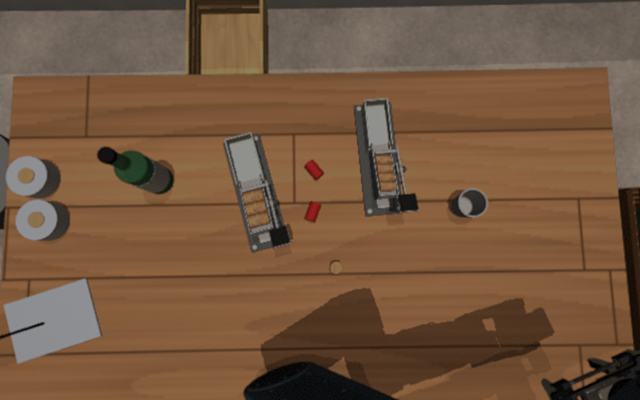

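The side view shows the thick chute at about (300,260) with its pad at (348,228), and the slim chute at (315,170) with its pad at (358,146). The top view has the thick pad at (279,236) and the slim pad at (407,202). The possible mix-ups are these two pads. There are also red decoy corks at side (296,218) and (331,229). I choose the chute with three thick corks, the one next to the bottle, and check it in a crop.

Run:
```python
from h import *
a=cv2.imread("pics/top0.png")[120:260,215:315];b=cv2.imread("pics/side0.png")[210:300,225:365]
a=cv2.resize(a,None,fx=4,fy=4,interpolation=3);b=cv2.resize(b,None,fx=2.8,fy=2.8,interpolation=3)
c=np.zeros((560,800,3),np.uint8);c[:,:400]=a;c[:b.shape[0],405:405+b.shape[1]]=b
cv2.imwrite("pics/c1.png",c)
r={}
for n in("side","top"):
    for w in("thick_pad","thick_lever","thick_tray","slim_pad"):
        for d in silhouettes(n,w)[:2]: print(n,w,np.round(d["extent"],1).tolist(),round(d["conf"],2))
p,e=tri("side",(348.5,228),"top",(279.5,236)); print("pad",p.round(4),e)
t,e=tri("side",(260,259),"top",(247,162)); print("tray",t.round(4),e)
print("tray top z.032",atz("top",(247,162),.032).round(4))
s=state();print(s["position"],s["tool_rot"],s["q"],s["t"])
```

```text
side thick_pad [326.2, 240.0, 68.4, 38.2] 0.86
side thick_lever [322.7, 236.5, 65.2, 35.6] 0.58
side thick_tray [295.6, 257.1, 128.3, 70.4] 0.62
side slim_pad [339.7, 154.3, 53.8, 24.0] 0.67
top thick_pad [265.8, 214.3, 50.1, 67.0] 0.58
top thick_lever [267.3, 216.0, 47.6, 65.8] 0.59
top thick_tray [256.4, 192.8, 63.5, 119.6] 0.62
top thick_tray [267.8, 215.4, 50.1, 62.7] 0.57
top slim_pad [395.9, 180.7, 47.1, 66.8] 0.89
pad [0.4955 0.0759 0.1359] 0.0008220186608392825
tray [0.6954 0.1677 0.0302] 0.004695085019462702
tray top z.032 [0.6927 0.1668 0.032 ]
[ 0.20851126 -0.50893863  0.21861227] [[ 9.25383007e-01  3.79033361e-01  2.74600161e-05]
 [ 3.79033362e-01 -9.25383007e-01 -1.43329392e-05]
 [ 1.99783702e-05  2.36717206e-05 -1.00000000e+00]] [-1.26661570e+00  3.50723920e-01  1.65181886e+00  2.41200892e-05
  1.13902798e+00 -8.45809541e-02] 1.5
```

View pics/c1.png

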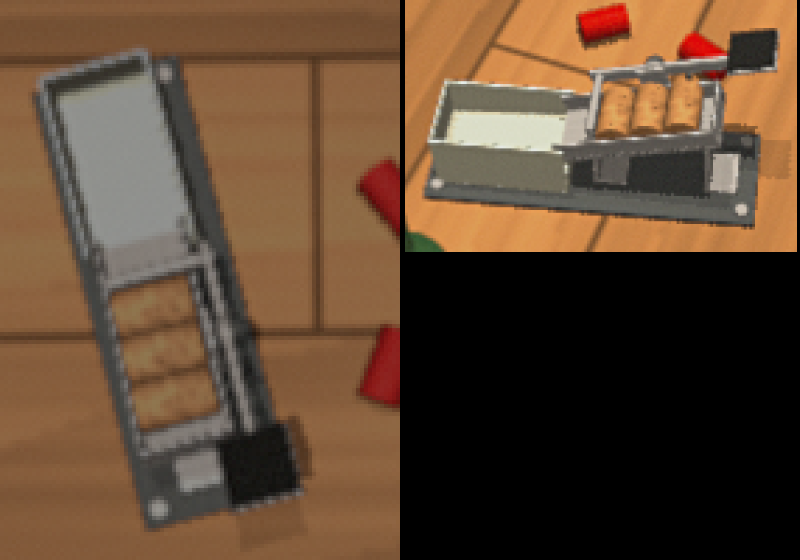

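Crop confirms it: three thick tan corks behind the gate. The pad, black square, is at top (280.5,236) and side (349,227). Next I work out the press point and the approach.

```bash
cat >> h.py <<'E'
def togo(P):
    s=state();R=np.array(s["tool_rot"]);print("t",s["t"],"pos",np.round(s["position"],4),"F",np.round(s["force"],2),"q",np.round(s["q"],3));print("togo mm tool axes",(R.T@(np.array(P)-s["position"])*1e3).round(1),"yaw",np.degrees(np.arctan2(R[1,0],R[0,0])).round(2))
E
python3 - <<'E'
from h import *
u1=np.array((279.8,235.9));p,e=tri("side",(349,228),"top",u1);print("tri",p.round(4),e)
p=atz("top",u1,.143);print("pad top@.143",p.round(4),"side@.143",atz("side",(349,227.5),.143).round(4))
t=atz("top",(247,162),.032)
v=t-p;print(np.linalg.norm(v[:2]),"yaw",np.degrees(np.arctan2(v[1],v[0])-np.arctan2(40,215)))
# tray rim corners (z .07) from crop
c=[atz("top",(215+x/4,120+y/4),.07) for x,y in((41,88),(148,52),(90,270),(205,250))]
print(np.round(c,3).tolist(),[np.degrees(np.arctan2(d[1],d[0])).round(1) for d in (c[0]-c[2],c[1]-c[3])])
print("bottle",atz("side",(234,350),0).round(3),"cup",atz("side",(371,147),0).round(3),"spare",atz("top",(335,267),.048).round(3),"slimpad",atz("top",(407,202),.143).round(3))
for n in("side","top"):
  print(n,"pad proj",proj(n,p).round(1))
togo([*p[:2],.2])
E
```

```text
tri [0.4951 0.0751 0.1354] 0.0020853202743235924
pad top@.143 [0.4958 0.0747 0.143 ] side@.143 [0.4929 0.0796 0.143 ]
0.2173524490769803 yaw 14.534015863054286
[[0.736, 0.215, 0.07], [0.758, 0.148, 0.07], [0.621, 0.184, 0.07], [0.632, 0.113, 0.07]] [np.float64(15.0), np.float64(15.5)]
bottle [0.655 0.402 0.   ] cup [ 0.567 -0.387  0.   ] spare [ 0.421 -0.054  0.048] slimpad [ 0.569 -0.218  0.143]
side pad proj [348.5 225.7]
top pad proj [279.8 235.9]
t 1.5 pos [ 0.2085 -0.5089  0.2186] F [-0.01 -0.69 -0.06] q [-1.267  0.351  1.652  0.     1.139 -0.085]
togo mm tool axes [ 487.1 -431.2   18.6] yaw 22.27
```

Request:
carry_out([
  [[0, 0, 0, 0.066], [0, 0, 0, 0.066], [10, -12, 0, 0], [20, -23, 0, 0], [25, -29, 0, 0], [25, -29, 0, 0], [25, -29, 0, 0], [25, -29, 0, 0], [25, -29, 0, 0], [25, -29, 0, 0]],
], fingers=0)

```text
t: 2.33
position: [0.3299, -0.2594, 0.2188]
tool_rot: [[0.967, 0.254, 0.0], [0.254, -0.967, -0.0], [0.0, 0.0, -1.0]]
force: [1.4, -0.0, -0.5]
gripper_width: 0.0309
grip_force: 0.0
```

Request:
carry_out([
  [[25, -29, 0, 0], [25, -29, 0, 0], [25, -29, 0, 0], [25, -29, 0, 0], [25, -29, 0, 0], [25, -29, 0, 0], [25, -29, 0, 0], [25, -29, 0, 0], [20, -23, 0, 0], [10, -12, 0, 0]],
])

```text
t: 3.17
position: [0.4852, 0.0585, 0.2187]
tool_rot: [[0.967, 0.256, 0.001], [0.256, -0.967, 0.0], [0.001, -0.0, -1.0]]
force: [-0.2, -1.3, 0.3]
gripper_width: 0.0004
grip_force: 0.0
```

Run:
```python
from h import *
togo([.4918,.0729,.16])
```

```text
t 3.1667 pos [0.4852 0.0585 0.2187] F [-0.24 -1.25  0.31] q [0.024 0.239 1.806 0.    1.096 1.336]
togo mm tool axes [ 10.  -12.2  58.7] yaw 14.83
```

Request:
carry_out([
  [[11, -14, 20, 0], [0, 0, 20, 0], [0, 0, 10, 0], [0, 0, 0, 0], [0, 0, 0, 0]],
])

```text
t: 3.58
position: [0.4912, 0.0716, 0.1688]
tool_rot: [[0.967, 0.254, -0.001], [0.254, -0.967, -0.0], [-0.001, -0.0, -1.0]]
force: [-0.5, 0.9, -0.1]
gripper_width: 0.0007
grip_force: 0.0
```

Run:
```python
from h import *
togo([.4918,.0729,.15])
a=camera("top")[170:270,230:330];b=camera("side")[180:280,290:390]
c=np.hstack([cv2.resize(x,None,fx=4,fy=4,interpolation=3) for x in(a,b)])
cv2.imwrite("pics/c2.png",c[:,:,::-1])
```

```text
t 3.5833 pos [0.4912 0.0716 0.1688] F [-0.46  0.85 -0.14] q [ 0.051  0.316  1.839 -0.     0.987  1.365]
togo mm tool axes [ 1.  -1.1 18.8] yaw 14.69
```

View pics/c2.png

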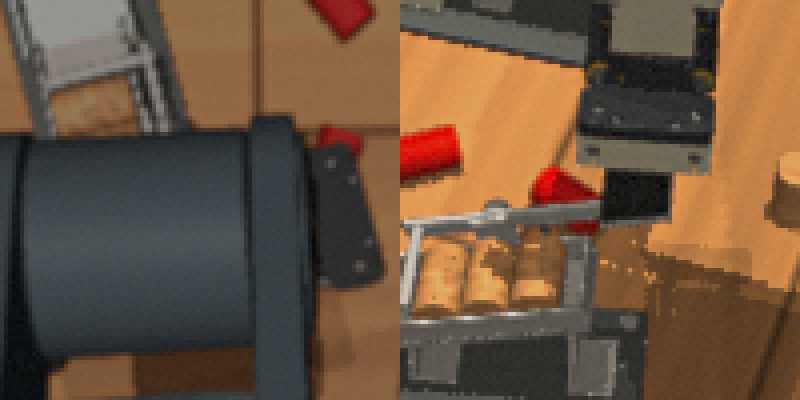

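Run:
```python
from h import *
s=state();R=np.array(s["tool_rot"]);p=np.array(s["position"])
for d in((0,0,0),(0,0,-.019),(0,0,-.084),(.0375,-.094,-.084),(-.0375,-.094,-.084)):
    uv=proj("side",p+R@np.array(d));print(d,uv.round(1),((uv-[290,180])*4+[400,0]).round())
```

```text
(0, 0, 0) [351.  217.9] [644. 152.]
(0, 0, -0.019) [351.3 212.6] [645. 130.]
(0, 0, -0.084) [352.6 193.2] [651.  53.]
(0.0375, -0.094, -0.084) [332.2 223.8] [569. 175.]
(-0.0375, -0.094, -0.084) [367.7 226.6] [711. 186.]
```

The side crop shows the gripper body's near end (640,130) hiding the fingertips. The projected tip at (644,152) is straight above the pad at (636,195), clear of the gate and corks. Now I press.

Request:
carry_out([
  [[1, -1, 10, 0], [0, 0, 10, 0], [0, 0, 10, 0], [0, 0, 10, 0], [0, 0, 10, 0], [0, 0, 10, 0], [0, 0, 0, 0]],
])

```text
t: 4.27
position: [0.4912, 0.0731, 0.1066]
tool_rot: [[0.967, 0.254, -0.003], [0.254, -0.967, -0.0], [-0.002, -0.001, -1.0]]
force: [-1.5, 0.0, 2.2]
gripper_width: 0.0001
grip_force: 1.5
```

Request:
carry_out([
  [[0, 0, 5, 0], [0, 0, 5, 0], [0, 0, 0, 0], [0, 0, 0, 0]],
])

```text
t: 4.6
position: [0.4919, 0.0732, 0.0986]
tool_rot: [[0.967, 0.254, -0.0], [0.254, -0.967, 0.0], [-0.0, -0.0, -1.0]]
force: [-3.0, -0.2, 1.7]
gripper_width: 0.0007
grip_force: 1.8
```

Run:
```python
from h import *
togo([.4918,.0729,.094])
b=np.hstack([cv2.resize(camera("side")[190:290,220:380],None,fx=4,fy=4,interpolation=3)])
cv2.imwrite("pics/c3.png",b[:,:,::-1])
```

```text
t 4.6 pos [0.4919 0.0732 0.0986] F [-2.95 -0.25  1.72] q [0.054 0.425 1.89  0.    0.827 1.368]
togo mm tool axes [-0.2  0.2  4.6] yaw 14.71
```

View pics/c3.png

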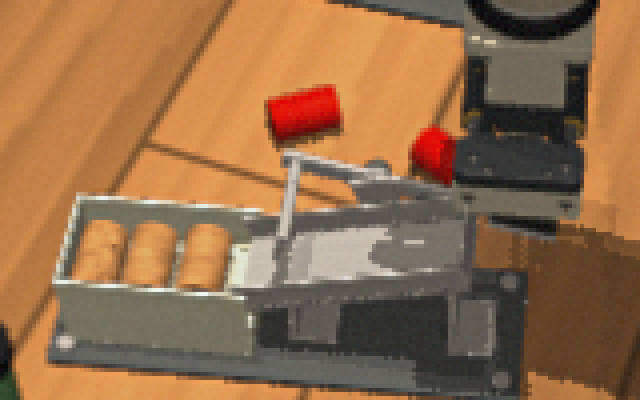

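All three corks are in the tray, at about (100,255), (153,255) and (205,255), and the gate is up. I press the last few millimetres to the stop, hold briefly, then release.

Request:
carry_out([
  [[0, 0, 3, 0], [0, 0, 3, 0], [0, 0, 0, 0], [0, 0, 0, 0], [0, 0, 0, 0]],
])

```text
t: 5.07
position: [0.4924, 0.0732, 0.0933]
tool_rot: [[0.967, 0.254, 0.001], [0.254, -0.967, 0.0], [0.001, 0.0, -1.0]]
force: [-4.7, -0.9, 12.4]
gripper_width: 0.0009
grip_force: 6.3
```

Request:
carry_out([
  [[0, 0, -6, 0], [0, 0, -8, 0], [0, 0, -8, 0], [0, 0, -8, 0], [0, 0, -8, 0], [0, 0, -10, 0], [0, 0, -12, 0], [0, 0, -20, 0], [0, 0, -20, 0], [0, 0, -20, 0]],
])

```text
t: 5.9
position: [0.4915, 0.0731, 0.214]
tool_rot: [[0.967, 0.254, -0.001], [0.254, -0.967, -0.0], [-0.001, -0.0, -1.0]]
force: [0.8, 0.3, 0.1]
gripper_width: 0.0006
grip_force: 0.0
```

Request:
carry_out([
  [[-15, 0, -5, 0], [-30, 0, 0, 0], [-30, 0, 0, 0], [-30, 0, 0, 0], [-30, 0, 0, 0], [-15, 0, 0, 0], [0, 0, 0, 0], [0, 0, 0, 0], [0, 0, 0, 0], [0, 0, 0, 0]],
])

```text
t: 6.73
position: [0.3478, 0.0352, 0.2178]
tool_rot: [[0.967, 0.254, 0.0], [0.254, -0.967, 0.0], [0.0, 0.0, -1.0]]
force: [-0.2, 0.1, -0.4]
gripper_width: 0.0003
grip_force: 0.0
```

Run:
```python
from h import *
b=cv2.resize(camera("side")[120:370,190:420],None,fx=2.4,fy=2.4,interpolation=3)
cv2.imwrite("pics/c4.png",b[:,:,::-1])
```

```text
(no output)
```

View pics/c4.png

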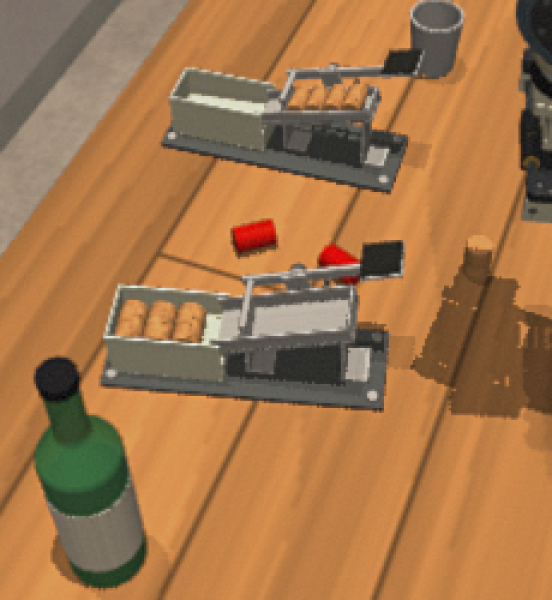

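The thick corks lie in the tray at (160,322), the pad is back up at (382,258), and the gate is shut. The slim chute is still loaded, and the bottle, cup and spare cork are standing.

```bash
python3 -c "
from bench import *
print(finish_job())"
```

```text
the job is handed in; nothing more can be done
None
```

I pressed the thick-cork chute's pad to its stop, all three thick corks rolled into the white tray, and the lever came back up with the gate shut. In the last picture the slim chute was still shut and loaded, and the bottle, cup and spare cork were standing. The job is handed in, but no verdict came back.

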